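Bolt the bread box shut

TASK

Bolt the bread box shut: slide the barrel bolt on its top all the way across into the keeper on the hinged leaf, then turn the bolt's handle fully down into the notch there, so that the bolt cannot slip back. Let go of the handle, and leave the matchbox on the box and the other things on the worktop where they are.

Things in the scene. Friction and masses are not known exactly. Their poses are not given: they have to be found in the camera images.
- bread_box: Wooden bread box (all sizes in mm), fixed, 200 (its x) x 300 (its y) x 110 high; origin at the centre of its underside, z up, front (-x) roughly towards the robot. A seam at y = +45 parts its top: the deck (y below 45) carries a steel barrel bolt, a shut hinged leaf (y above 45) the keeper. The bolt is a 12 mm rod parallel to the box's y axis at x = -66, 16 above the top (126 above the worktop)
- channel (a point): Middle of the steel channel that the bolt runs in, at the height of its rims (30 above the box top). Axes as the box's. The channel is open upward, 33 wide (x) and 150 long (y), its walls 3 thick; flat straps 18 wide cross its two ends, 32 above the top. Its walls let the handle lean only about 0.55 rad to the front, except at the two notches in the front wall
- notch (a point): The notch for the shut bolt: middle of its mouth, in the front wall of the channel (box x = -81, y = -5, 30 above the top). Axes as the box's. 20 wide along y, open at the top, its floor 9 above the box top. A like notch 60 further to the right (-y) is for the drawn-back bolt: not the one wanted
- keeper (a point): Top centre of the keeper, a small steel bridge 24 wide (x), 20 long (y), 28 high on the leaf (box x = -66, y = 70); the rod's tip goes under it
- bolt_slide (a joint): Travel of the bolt along the box's +y axis (to the left, towards the keeper), in m: 0 = drawn back, 0.060 = end stop, fully across with its tip under the keeper and the handle at the middle of the shut notch (point notch). Friction about 1.5 N; stays where it is left; starts between 0 and 0.020
- bolt_handle (a joint): Angle of the handle about the bolt's axis, in rad: 0 = straight up, positive = tipping to the box's front (its -x, towards the robot), 1.5 = end stop: level in a notch, sticking out over the box's front edge. Light friction (about 0.04 N m); stays where it is left; starts between -0.1 and 0.2
- knob (a point): Centre of the steel ball knob, 20 across, at the end of the handle, 60 from the bolt's axis. The handle's stem is round, 10 thick. Upright, the knob is about 186 above the worktop; fully down about 130 above it and 26 in front of the box's front edge, with free space below
- pivot (a point): point on the bolt's axis where the handle springs from it; moves with the bolt along the box's y axis. Axes as the box's
- matchbox: red matchbox, 37 x 56 x 17, lying on the hinged leaf of the bread box; not to be moved. Origin at its underside
- lemon: yellow lemon, 78 x 55 x 56, on the worktop left of the box; not to be moved. Origin at its underside
- mug: white mug, 82 x 112 x 94, right; not to be moved. Origin at its underside
- garlic: garlic bulb, 60 x 57 x 58, front right; not to be moved. Origin at its underside
- tuna_tin: low round tin, 86 across, 40 high, right; not to be moved. Origin at its underside
- salt_shaker: glass salt shaker, 44 across, 90 high, right; not to be moved. Origin at its underside

How it is judged (in metres and radians):
At the end, for the whole second after the job is handed in: The bolt is across by more than 52 mm of its 60 mm, its handle is turned down by more than 1.2 rad of its 1.5 rad (so it lies in the second notch) and is at rest (value of joint bolt_slide above 0.052 m and value of joint bolt_handle above 1.2 rad and velocity of joint bolt_handle between -0.1 and 0.1 rad/s); the robot touches nothing.
It fails at once if one of the things on or round the box is moved by more than 30 mm (distance of any of matchbox, lemon, mug, garlic, tuna_tin, salt_shaker from where it was at the start of the episode above 0.03 m).
It also fails if it takes over 32 s, if anything falls off the work surface, if the arm or the gripper's body presses on something with over 40 N, if the wrist force passes 120 N, or if a joint passes its speed limit or range.

ROBOT

A 6-joint arm with a two-finger parallel gripper is mounted at the origin on a cart in front of the work surface, level with it; the furniture and walls round the work are solid. World frame = base frame: x ahead of the robot, y to its left, z up, the work surface at z = 0. Lengths are in m, angles in degrees, forces in N, time in s.
With the tool pointing down it reaches from about 0.25 to 0.775 m from the base axis. Payload 8.9 kg.
Tool frame: the origin (TCP) lies at the very end of the fingers, on their centre line; the grasp point (between the pads) lies 19 mm behind it (pinch_z is the distance from the TCP to the grasp point, in m); z points along the fingers, y is the line along which they close (so a half turn about z gives the same grasp; the last joint's range is limited). The gripper opens to 85 mm and grips with 20 to 120 N. Pads are 22 mm wide; open, the fingers measure 114 mm over their backs; the gripper's body (76 mm by 85 mm) begins 54 mm behind the grasp point. The pads swing forward as they close: fully open they stand 13 mm farther back than shut.
Start: joints at [-71.064, 16.656, -8.789, 64.555, 0, 82.019], TCP at [0.238, -0.468, 0.231] pointing down, gripper open.
Joint ranges: [-144.48, 144.48], [-52.06, 99.96], [-74.48, 78.29], [-112.23, 115.85], [-86.99, 84.42], [-180, 180]. Speed limits (degrees/s): [127.2, 127.2, 159.86, 180, 180, 180].

INTERFACE

Orientations are given as [roll, pitch, yaw] about the fixed x, y, z axes, in that order (R = Rz(yaw) Ry(pitch) Rx(roll)).
In Python, from plant import * gives the robot as it stands.
- The arm moves only by the shell command python3 -m inch 'ROWS'. ROWS is JSON, one flat list of numbers, 5 for each row, row after row: the gripper's target within -1 to 1 (fully open at 1, half-way at 0, shut at -1), then the shift along the world's x, y, z normalised to -1 to 1, where 1 is 20 mm, then the turn about the world's z normalised to -1 to 1, where 1 is 180 degrees. A call has 1 to 20 rows; each row shifts and turns the commanded pose from where the row before left it; what a row does not reach is not made up. A row lasts 1/10 s, in which the tool goes at most 50 mm and 8.59 degrees, less where a joint would pass 70% of its speed; a pose out of reach is approached as far as the arm can. A call with a number of a shift or a turn outside -1 to 1 is refused whole. A call with a gripper value outside its range is refused whole. The fingers move at their own pace and stop on an object; the grip force is fixed at half the most. Time passes only in rows, so rows that do not move let the fingers close. It gives the time, the measured TCP pose, the force, the opening and the grip force at its end, in the units of the state.
- sense(): the state, without advancing time (a new reading comes with each control period).
- get_image(name): name is "scene" or "top"; returns the picture (480x640x3 uint8, red, green, blue); there is no depth.
- camera_params(name): a dict with "vertical_fov" (degrees; the focal length in pixels is half the picture's height over the tangent of half this angle, whatever the lens; pixels are square), "cx", "cy" (the principal point, pixels), "T" (4x4, takes a point from camera to world coordinates). Camera axes: x right, y down, z forward; pixel columns grow to the right and rows downward; lengths in m; the calibration is good to about 2 mm. A picture is of the moment at which its call begins. camera_params takes no time and is no camera call.
- close_job(): hands the job in; it is judged then, once.
The state is a dict: "time_s": time; "qpos": joint angles; "dq": joint speeds; "effort": joint torques, N m; "tcp_pos": TCP position; "tcp_rot": TCP orientation; "ft_force": force on the tool from outside, world axes, zero at the start; "torque": the same for the moment, N m; "width": finger opening in m; "grip_force": force on a finger pad.
Only numpy, scipy, OpenCV 4.12 (cv2) and the standard library are available. Lean on these libraries where they do the work, as an engineer would, in place of code of your own. Each camera call takes 0.05 s, during which the arm holds its last target. There are 200 camera calls.

## Working session

There is one attempt and no reset: what is moved stays moved. The work goes in short steps, Python scripts to look and compute and a shell command to move; the robot and the scene stay as the last step left them, time stands still between calls to the robot, and variables do not carry over. Pictures are saved under pics/ and viewed, at most 10 in all, crops included, and the job is handed in when it is done.

```bash
mkdir -p pics; python3 - <<'E'
from plant import *
import cv2
for n in("scene","top"):
    cv2.imwrite(f"pics/{n}0.png",get_image(n)[:,:,::-1]); p=camera_params(n); print(n,p)
print(sense())
E
```

```text
scene {'vertical_fov': 42.30239983654029, 'cx': 312.82759513017317, 'cy': 243.41809364546324, 'T': array([[ 0.69896396, -0.55152943,  0.45526331, -0.2642456 ],
       [-0.7150131 , -0.52616797,  0.4603298 , -0.9085953 ],
       [-0.01434046, -0.64727317, -0.76212321,  1.41355145],
       [ 0.        ,  0.        ,  0.        ,  1.        ]])}
top {'vertical_fov': 52.15752301662321, 'cx': 322.88138755343647, 'cy': 244.3157690630542, 'T': array([[ 1.23284452e-03, -9.91235522e-01,  1.32100793e-01,
         2.99468907e-01],
       [-9.99994960e-01, -8.35538489e-04,  3.06298594e-03,
        -1.29327293e-01],
       [-2.92576517e-03, -1.32103904e-01, -9.91231556e-01,
         1.52833186e+00],
       [ 0.00000000e+00,  0.00000000e+00,  0.00000000e+00,
         1.00000000e+00]])}
{'time_s': 0.1, 'qpos': array([-7.10637662e+01,  1.66864726e+01, -8.82690131e+00,  6.45551350e+01,
       -5.22476098e-04,  8.20186510e+01]), 'dq': array([-0.01218637, -0.13918286,  0.02314457,  0.03313511,  0.01302257,
       -0.01233883]), 'effort': array([ 1.74376535e-03, -5.37978351e+01,  3.31917787e+01,  9.26299486e-03,
       -2.95338050e-04,  4.96024896e-06]), 'tcp_pos': array([ 0.23754154, -0.46773959,  0.23078172]), 'tcp_rot': array([-1.79932082e+02, -8.99509316e-03,  2.69175778e+01]), 'ft_force': array([0.51536939, 0.40913892, 0.58729036]), 'torque': array([-0.02361148, -0.0161851 , -0.04740311]), 'grip_force': 0.0, 'width': 0.08518825869394399}
```

View pics/scene0.png

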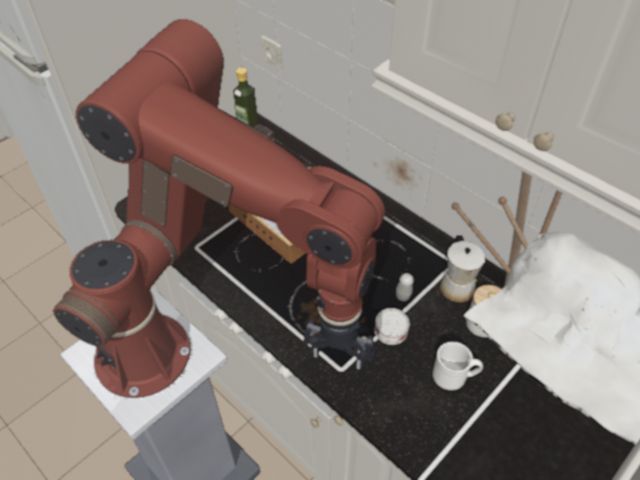

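View pics/top0.png

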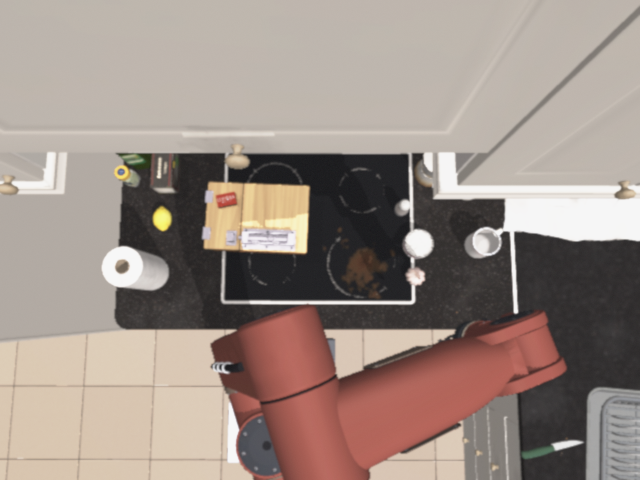

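The top view shows the box at about px (205–310, 182–253), with the channel at about (240–296, 238). I'll enlarge it.

```bash
cat > h.py <<'E'
import numpy as np
from plant import *
def ray(n,u,v,z):
    p=camera_params(n);T=p["T"];f=240/np.tan(np.radians(p["vertical_fov"]/2))
    d=T[:3,:3]@np.array([(u-p["cx"])/f,(v-p["cy"])/f,1]);o=T[:3,3]
    return o+d*(z-o[2])/d[2]
def proj(n,X):
    p=camera_params(n);T=p["T"];f=240/np.tan(np.radians(p["vertical_fov"]/2))
    c=T[:3,:3].T@(np.array(X)-T[:3,3]);return f*c[0]/c[2]+p["cx"],f*c[1]/c[2]+p["cy"]
def box(b,ang,x,y,z):
    a=np.radians(ang);return np.array([b[0]+x*np.cos(a)-y*np.sin(a),b[1]+x*np.sin(a)+y*np.cos(a),z])
E
python3 - <<'E'
import cv2
im=cv2.imread("pics/top0.png")[172:265,195:320]
cv2.imwrite("pics/crop0.png",cv2.resize(im,None,fx=6,fy=6,interpolation=cv2.INTER_CUBIC))
E
```

```text
(no output)
```

View pics/crop0.png

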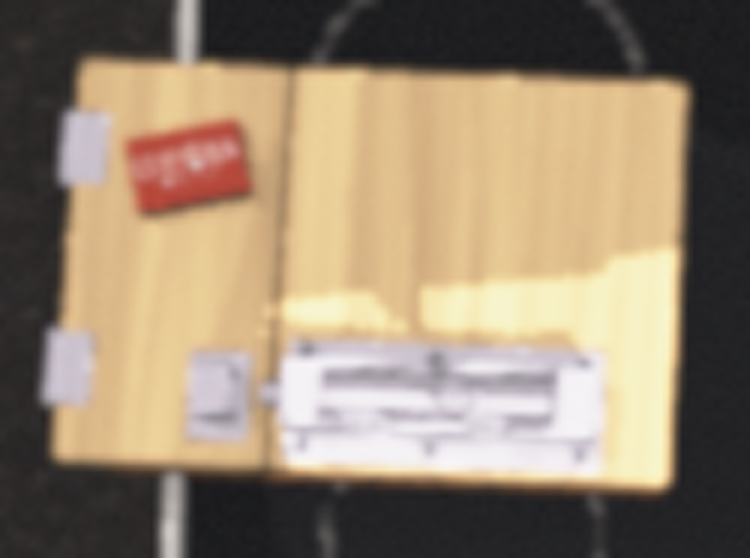

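The crop shows the top's corners at about (80,58), (690,82), (670,490), (52,462). The keeper is at (218,395), the channel spans (282–603, 345–435), and the handle/knob is perhaps near (440,370).

```bash
python3 - <<'E'
from h import *
P=lambda x,y,z:ray("top",195+x/6,172+y/6,z)
c=[P(*q,.11) for q in((80,58),(690,82),(670,490),(52,462))]
for q in c:print(q.round(4))
# fit: box coords TL(+x,+y)
B=np.array([(.1,.15),(.1,-.15),(-.1,-.15),(-.1,.15)]);W=np.array(c)[:,:2]
b=W.mean(0);H=(B.T@(W-b));a=np.degrees(np.arctan2(H[0,1]-H[1,0],H[0,0]+H[1,1]))
print(b,a,(np.array([box(b,a,*q,0)[:2] for q in B])-W).round(4).tolist())
for n,x,y,z in(("keep",-.066,.07,.138),("ch",-.066,-.035,.14),("notch",-.081,-.005,.14),("knob0",-.066,-.065,.186),("knob20",-.066,-.045,.186),("chR",-.066,-.11,.142),("chL",-.066,.04,.142)):
    X=box(b,a,x,y,z);u,v=proj("top",X);print(n,X.round(4),round((u-195)*6),round((v-172)*6),np.round(proj("scene",X)))
E
```

```text
[0.676  0.2156 0.11  ]
[ 0.6639 -0.0865  0.11  ]
[ 0.461  -0.0778  0.11  ]
[0.4744 0.2227 0.11  ]
[0.56881949 0.06849472] -2.3673128449479077 [[-0.001, -0.0013], [-0.0014, 0.001], [0.0017, 0.0005], [0.0007, -0.0002]]
keep [0.5058 0.1412 0.138 ] 210 390 [246. 191.]
ch [0.5014 0.0363 0.14  ] 429 398 [270. 210.]
notch [0.4877 0.0668 0.14  ] 365 427 [259. 207.]
knob0 [0.5002 0.0063 0.186 ] 482 387 [276. 204.]
knob20 [0.501  0.0263 0.186 ] 439 385 [271. 200.]
chR [ 0.4983 -0.0387  0.142 ] 586 404 [287. 223.]
chL [0.5045 0.1112 0.142 ] 272 391 [253. 196.]
```

```bash
python3 -m inch '[1,0.66,0.92,0,0.0419,1,0.66,0.92,0,0.0419,1,0.66,0.92,0,0.0419,1,0.66,0.92,0,0.0419,1,0.66,0.92,0,0.0419,1,0.66,0.92,0,0.0419,1,0.66,0.92,0,0.0419,1,0.66,0.92,0,0.0419,1,0.66,0.92,0,0.0419,1,0.66,0.92,0,0.0419,1,0.66,0.92,0,0.0419,1,0.66,0.92,0,0.0419,1,0.66,0.92,0,0.0419,1,0.66,0.92,0,0.0419,1,0.66,0.92,0,0.0419,1,0.66,0.92,0,0.0419,1,0.66,0.92,0,0.0419,1,0.66,0.92,0,0.0419,1,0.66,0.92,0,0.0419,1,0.66,0.92,0,0.0419]'
python3 - <<'E'
from h import *
import cv2
a=get_image("top")[:,:,::-1];b=get_image("scene")[:,:,::-1]
A=cv2.resize(a[200:275,190:330],(800,429),interpolation=cv2.INTER_CUBIC)
cv2.imwrite("pics/t1.png",A);cv2.imwrite("pics/s1.png",cv2.resize(b[140:260,210:370],(800,600),interpolation=cv2.INTER_CUBIC))
E
```

```text
time_s: 2.1
tcp_pos: [0.502, -0.0992, 0.231]
tcp_rot: [180.0, -0.0, 178.1]
ft_force: [0.2, -0.9, 0.1]
width: 0.0854
grip_force: 0.0
```

View pics/t1.png

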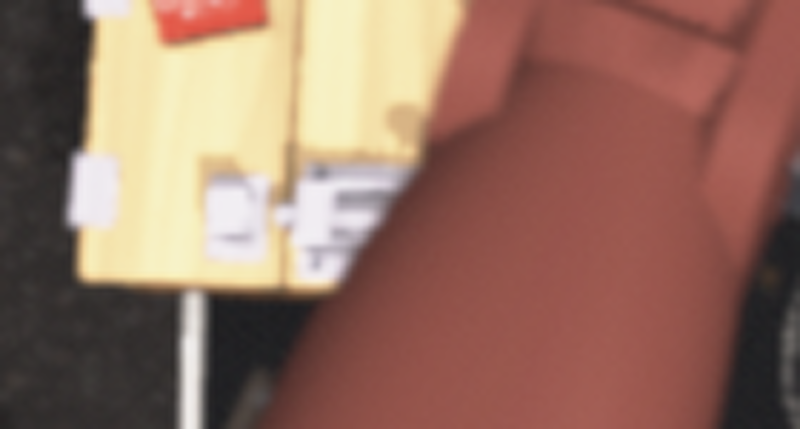

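View pics/s1.png

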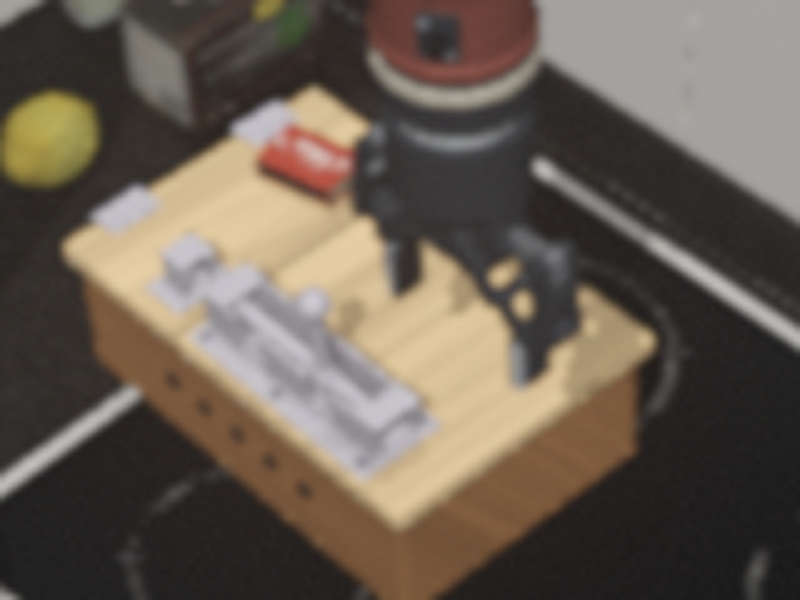

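The scene crop shows the knob clearly at (313,303), full image (272.6,200.6). The keeper top is at about (190,250), the straps at (395,408) and (235,285), and the open fingers sit to the right of the knob with nothing blocking them.

```bash
python3 - <<'E'
from h import *
S=lambda x,y,z:ray("scene",210+x/5,140+y/5,z).round(4)
print("knob",S(313,303,.186),"strapR",S(395,408,.142),"strapL",S(235,285,.142),"keeper",S(190,250,.138),"boxfrontR",S(400,525,.11),"boxfrontL",S(65,247,.11))
print("tcp mid",S(462,338,.231-.0+.0), "L,R",S(402,293,.24),S(523,383,.24))
E
```

```text
knob [0.5033 0.0217 0.186 ] strapR [ 0.5065 -0.0372  0.142 ] strapL [0.5097 0.0982 0.142 ] keeper [0.5134 0.1416 0.138 ] boxfrontR [ 0.467  -0.0797  0.11  ] boxfrontL [0.4806 0.2208 0.11  ]
tcp mid [ 0.5116 -0.088   0.231 ] L,R [ 0.5071 -0.048   0.24  ] [ 0.5048 -0.1397  0.24  ]
```

```bash
python3 -m inch '[1,0,1,0,-0.003,1,0,1,0,0,1,0,1,0,0,1,0,1,0,0,1,-0.1,1,0,0,1,-0.1,0.95,0,0,1,0,0,-0.8,0,1,0,0,-0.8,0,1,0,0,-0.8,0,1,0,0,-0.8,0,1,0,0,0,0,-1,0,0,0,0,-1,0,0,0,0,-1,0,0,0,0,-1,0,0,0,0,-1,0,0,0,0,-1,0,0,0,0,-1,0,0,0,0]'
```

```text
time_s: 4.0
tcp_pos: [0.4981, 0.019, 0.168]
tcp_rot: [180.0, 0.1, 177.2]
ft_force: [-0.5, 0.3, 4.7]
width: 0.0166
grip_force: 58.3
```

```bash
python3 - <<'E'
from h import *
import cv2
b=get_image("scene")[:,:,::-1]
cv2.imwrite("pics/s2.png",cv2.resize(b[160:250,220:340],(800,600),interpolation=cv2.INTER_CUBIC))
E
```

```text
(no output)
```

View pics/s2.png

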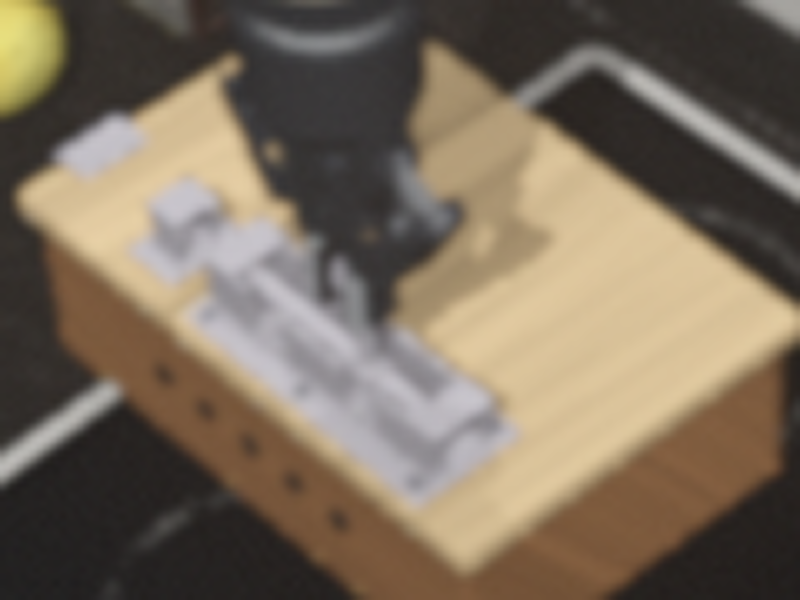

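The closed pads sit around the knob at about (335,280), and the handle is hidden between them. I'll slide it across and check the force.

```bash
python3 -m inch '[-1,0.02,0.5,0,0,-1,0.02,0.5,0,0,-1,0.02,0.5,0,0,-1,0.02,0.5,0,0,-1,0,0,0,0]'
```

```text
time_s: 4.55
tcp_pos: [0.4998, 0.0601, 0.168]
tcp_rot: [180.0, 0.1, 177.3]
ft_force: [0.0, 1.4, 6.3]
width: 0.0167
grip_force: 58.5
```

```bash
python3 -m inch '[-1,0,0.2,0,0,-1,0,0,0,0]'; python3 -m inch '[-1,0,0.2,0,0,-1,0,0,0,0]'
```

```text
time_s: 4.75
tcp_pos: [0.4999, 0.0634, 0.168]
tcp_rot: [180.0, 0.1, 177.2]
ft_force: [-0.3, 1.0, 5.7]
width: 0.0166
grip_force: 58.5
time_s: 4.95
tcp_pos: [0.5, 0.0673, 0.168]
tcp_rot: [180.0, 0.1, 177.2]
ft_force: [-1.1, -0.4, 5.4]
width: 0.0166
grip_force: 58.6
```

```bash
python3 - <<'E'
from h import *
import cv2
b=get_image("scene")[:,:,::-1]
cv2.imwrite("pics/s3.png",cv2.resize(b[160:250,220:340],(800,600),interpolation=cv2.INTER_CUBIC))
E
```

```text
(no output)
```

View pics/s3.png

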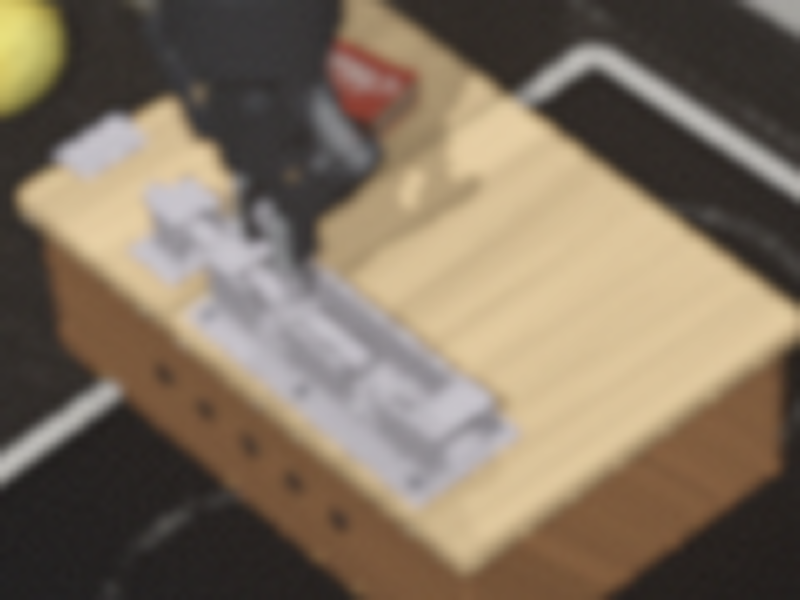

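The rod now bridges to the keeper at (205,225), so the bolt moves with the gripper. I'll continue to the end stop.

```bash
for i in 1 2; do python3 -m inch '[-1,0,0.15,0,0,-1,0,0,0,0]'|grep -E "tcp_pos|ft_f|width"; done
```

```text
tcp_pos: [0.4999, 0.0695, 0.168]
ft_force: [0.8, -3.7, 5.8]
width: 0.0164
tcp_pos: [0.4999, 0.0703, 0.168]
ft_force: [0.0, -14.8, 5.8]
width: 0.0163
```

```bash
python3 -m inch '[-1,0,-0.15,0,0,-1,-0.446,0.018,-0.056,0,-1,-0.433,0.018,-0.122,0,-1,-0.41,0.017,-0.185,0,-1,-0.377,0.015,-0.245,0,-1,0,0,0,0]'; python3 -m inch '[-1,-0.337,0.014,-0.298,0,-1,-0.288,0.012,-0.345,0,-1,0,0,0,0]'
```

```text
time_s: 6.0
tcp_pos: [0.4639, 0.0716, 0.1543]
tcp_rot: [180.0, -0.2, 177.2]
ft_force: [-0.4, -0.1, 0.1]
width: 0.0
grip_force: 0.0
time_s: 6.3
tcp_pos: [0.4517, 0.0719, 0.1411]
tcp_rot: [-180.0, -0.2, 177.2]
ft_force: [-0.1, 0.5, 0.2]
width: -0.0003
grip_force: 0.0
```

The width is 0, so the knob slipped out. I'll look before doing anything else.

```bash
python3 - <<'E'
from h import *
import cv2
b=get_image("scene")[:,:,::-1]
cv2.imwrite("pics/s4.png",cv2.resize(b[160:250,220:340],(800,600),interpolation=cv2.INTER_CUBIC))
E
```

```text
(no output)
```

View pics/s4.png

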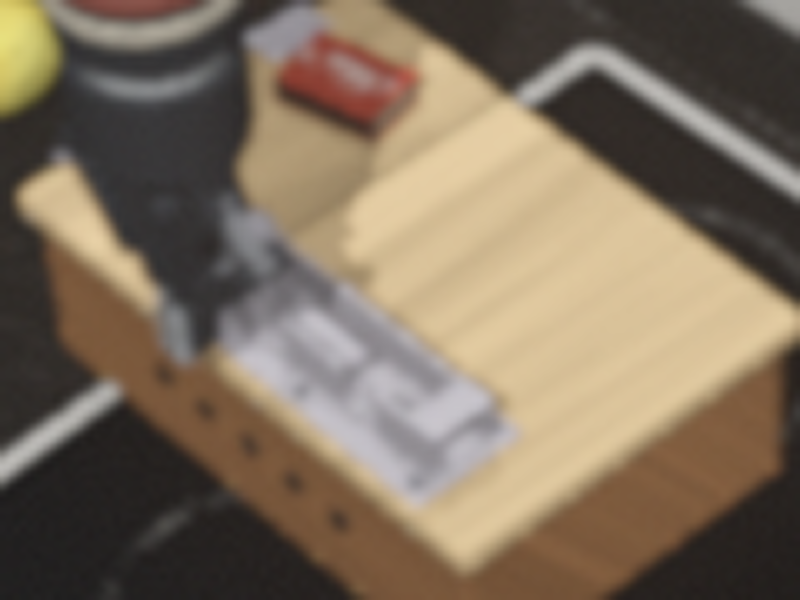

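The bolt is still across, but the gripper hides the handle. I'll lift, go behind the handle with the fingers shut, and look.

```bash
python3 -m inch '[-1,0,0,1,0,-1,0,0,1,0,-1,0,0,1,0,-1,0,0,1,0,-1,0,0,0.5,0,-1,1,-0.04,0,0,-1,1,-0.04,0,0,-1,1,-0.04,0,0,-1,1,-0.04,0,0,-1,0.2,0,0,0,-1,0,0,0,0]'; python3 - <<'E'
from h import *
import cv2
b=get_image("scene")[:,:,::-1]
cv2.imwrite("pics/s5.png",cv2.resize(b[160:250,220:340],(800,600),interpolation=cv2.INTER_CUBIC))
E
```

```text
time_s: 7.45
tcp_pos: [0.5374, 0.0685, 0.2316]
tcp_rot: [-180.0, -0.1, 177.2]
ft_force: [-0.4, 0.4, -0.1]
width: 0.0
grip_force: 0.0
```

View pics/s5.png

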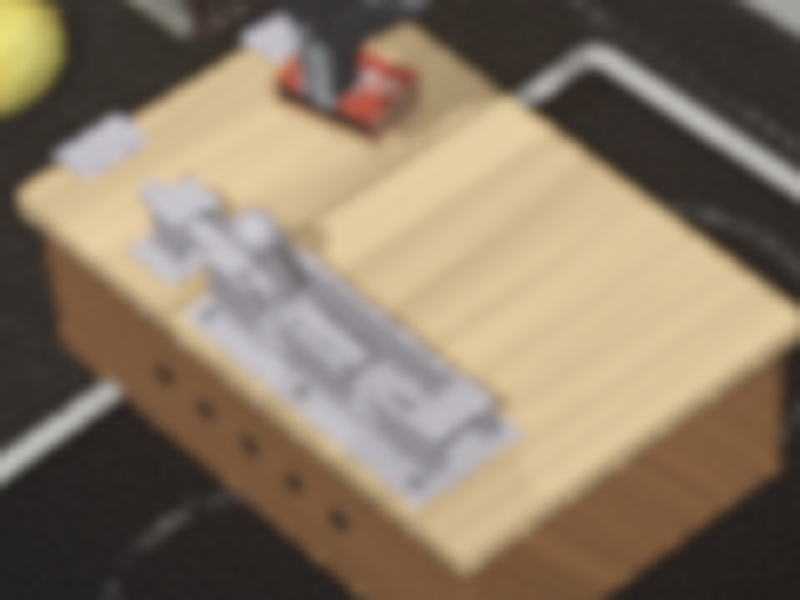

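The knob is at crop (258,228), full image (258.7,194.2). It is still nearly upright and the rod is under the keeper.

```bash
python3 - <<'E'
from h import *
for z in(.186,.18,.17):print(ray("scene",258.7,194.2,z).round(4))
E
python3 -m inch '[-1,0,0,-0.85,0,-1,0,0,-0.85,0,-1,0,0,-0.85,0,-1,0,0,-0.85,0,-1,-0.3,0.01,0,0,-1,-0.3,0.01,0,0,-1,-0.3,0.01,0,0,-1,-0.3,0.01,0,0,-1,-0.3,0.01,0,0,-1,-0.3,0.01,0,0,-1,0,0,0,0]'
```

```text
[0.4936 0.068  0.186 ]
[0.4973 0.0728 0.18  ]
[0.5035 0.0807 0.17  ]
time_s: 8.6
tcp_pos: [0.5008, 0.0698, 0.1645]
tcp_rot: [-180.0, 0.0, 177.2]
ft_force: [-0.4, 0.1, 0.2]
width: 0.0001
grip_force: 0.0
```

```bash
for i in 1 2 3; do python3 -m inch '[-1,-0.3,0.01,0,0,-1,-0.3,0.01,0,0,-1,0,0,0,0]'|grep -E "tcp_pos|ft_f"; done
```

```text
tcp_pos: [0.4885, 0.0702, 0.1642]
ft_force: [-0.0, -1.0, 1.1]
tcp_pos: [0.4764, 0.0706, 0.1642]
ft_force: [0.7, -0.3, 0.5]
tcp_pos: [0.4644, 0.071, 0.1643]
ft_force: [0.1, 0.2, -0.2]
```

```bash
python3 -m inch '[-1,-0.4,0.01,0,0,-1,-0.4,0.01,0,0,-1,0,0,-0.3,0,-1,0,0,0,0]'|grep -E "tcp_pos|ft_f"; for i in 1 2 3; do python3 -m inch '[-1,0,0,-0.25,0,-1,0,0,0,0]'|grep -E "tcp_pos|ft_f"; done
```

```text
tcp_pos: [0.4488, 0.0714, 0.1576]
ft_force: [0.0, 0.2, 0.3]
tcp_pos: [0.4493, 0.0713, 0.1526]
ft_force: [-0.4, 0.1, -0.9]
tcp_pos: [0.4492, 0.0713, 0.1476]
ft_force: [-0.3, -0.1, -0.0]
tcp_pos: [0.4492, 0.0714, 0.1427]
ft_force: [1.1, -0.6, -0.3]
```

Pressing a little further should show whether the end stop is there.

```bash
for i in 1 2; do python3 -m inch '[-1,0,0,-0.12,0,-1,0,0,0,0]'|grep -E "tcp_pos|ft_f"; done; python3 -m inch '[-1,0,0,1,0,-1,0,0,1,0,-1,0,0,1,0,-1,0,0,1,0,-1,1,0,0,0,-1,1,0,0,0,-1,1,0,0,0,-1,1,0,0,0,-1,1,0,0,0,-1,0,0,0,0]'
python3 - <<'E'
from h import *
import cv2
b=get_image("scene")[:,:,::-1]
cv2.imwrite("pics/s6.png",cv2.resize(b[160:250,220:340],(800,600),interpolation=cv2.INTER_CUBIC))
E
```

```text
tcp_pos: [0.4494, 0.0714, 0.1407]
ft_force: [0.7, -0.5, 0.1]
tcp_pos: [0.4496, 0.0714, 0.139]
ft_force: [-3.5, -0.4, 12.2]
time_s: 11.9
tcp_pos: [0.5513, 0.0712, 0.218]
tcp_rot: [-180.0, 0.0, 177.2]
ft_force: [-0.3, -0.5, 0.7]
width: 0.0
grip_force: 0.0
```

View pics/s6.png

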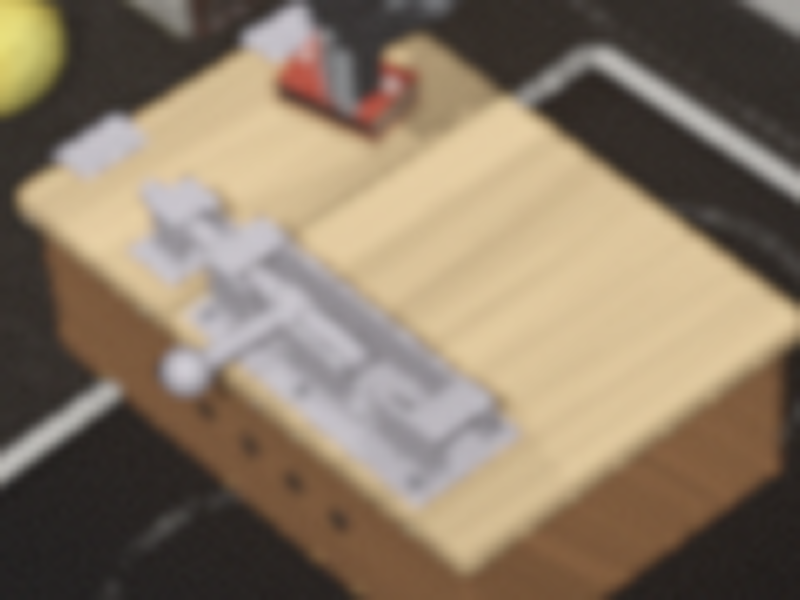

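The handle lies level through the left notch, with the knob at (185,370) in front of the box. The rod is under the keeper, the matchbox is in place, and the gripper is clear.

```bash
python3 -c "
from plant import *
print(close_job())"
```

```text
the job is handed in; nothing more can be done
None
```

The bread box is bolted: the bolt reached its end stop under the keeper, the handle lies fully down in the shut notch, the gripper is clear, and the matchbox was not moved; I handed the job in at about 12 s and got no verdict back.

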